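# Jack up the front of a mower engine with a lever jack and hold it

### The job

Slide the red lever jack in under the overhanging front edge of the mower engine's base plate until its round saddle is centred under the yellow-marked lift pad, then pump the handle all the way down to its stop so that both front rubber feet come off the counter. Finish still holding the handle down with the engine up on the saddle, so that the feet can be changed. Keep the gripper off the engine and do not shove it out of place, keep the jack flat on the counter under it, and leave the loose engine parts, wrench and oil bottle where they lie.

Things in the scene. Friction and masses are not known exactly. Their poses are not given: they have to be found in the camera images.
- engine: Aluminium mower engine (5 to 7 kg, loose, 290 mm tall) on a grey steel plate 260 x 220 x 6 mm (underside 40 mm up) on four black rubber feet (36 mm diameter, 40 mm tall, at x +-80, y +-85 mm: 134 mm between the front feet). Origin on the counter under the plate's middle, z up; -x points to the front, the plate edge with the yellow mark at x -130 mm. The crankcase begins at x -47 mm.
- lift_pad (a point): Middle of the lower face of the yellow lift pad, a steel disc 28 mm in diameter and 4 mm thick under the base plate, 18 mm in from the front edge (engine x -112, y 0); its face is 36 mm above the counter at the start. A yellow arrow on the top of the plate and a yellow stripe on the plate's edge mark it. Axes as the engine.
- front_foot_left (a point): Centre of the underside of the front rubber foot at engine x -80, y +85 mm; z 0 while it stands on the counter.
- front_foot_right (a point): Centre of the underside of the front rubber foot at engine x -80, y -85 mm; z 0 while it stands on the counter.
- rear_feet (a point): Point on the counter midway along the rear edge of the two rear feet (engine x +98, y 0), about which the engine tips as it is jacked.
- jack: Loose red steel lever jack, about 0.9 kg in all, 46 mm wide and about 330 mm long. Origin on the counter under the lever's pivot (pivot 30 mm up); its +x axis points to the nose with the saddle, the handle is towards -x; z up. The flat base plate runs from x -130 to +105 mm, 6 mm thick.
- jack_frame (a point): Where the jack's frame can be gripped across: midway between its two upright red side plates, 40 mm above the counter, at jack x -12, y 0 mm. The plates measure 46 mm over their outsides (along jack y), are 80 mm long (jack x -48 to +32) and their tops are 60 mm above the counter. Axes as the jack.
- jack_saddle (a point): Middle of the top of the round black rubber saddle (56 mm in diameter, at jack x +79, y 0 mm); a link keeps it level. Its top is 28 mm above the counter with the handle up, 52 mm with the handle at its stop. The nose reaches 28 mm beyond it. Axes as the jack while the jack is flat.
- handle_grip (a point): Centre of the handle's round black rubber grip, 24 mm thick and about 80 mm long along the handle; 195 mm from the pivot. Jack x about -174 mm and 118 mm above the counter with the handle up; x -192 mm, 63 mm above the counter with the handle at its stop. It swings about the level pivot axis (jack y) through jack x 0, z 30 mm.
- pump_handle (a joint): Angle of the lever, rad: 0 with the handle up (a light return spring brings it there), growing as the handle goes down to the stop at 0.30. The saddle meets the pad at about 0.10. No latch: the load and the spring push the handle back up when it is let go. Pushing it to the stop under load takes 10 to 18 N at the grip.
- camshaft: Steel camshaft with a white nylon gear (70 mm), standing on the gear, 137 mm tall. Bystander. Origin under its centre.
- crankshaft: Forged steel crankshaft lying along its y axis, 240 mm long, 75 mm high. Bystander. Origin under its centre.
- piston: Aluminium piston, 62 mm diameter, 52 mm tall. Bystander. Origin under its centre.
- carb_float: Twin brass carburetor float, about 60 x 40 x 18 mm. Bystander. Origin under its centre.
- wrench: Steel wrench lying on the counter. Bystander.
- oil_bottle: Grey oil bottle with a red cap, 64 mm diameter, 170 mm tall. Bystander.

How it is judged:
On the way, in this order (a step that is already met when the one before it is completed fails the run):
1. the jack stands flat on the counter with its handle still up and its saddle centred under the yellow lift pad (horizontal distance between jack_saddle and lift_pad below 0.014 m and value of joint pump_handle below 0.08 rad and angle between jack's own z axis and vertical below 0.06 rad and height (world z) of jack below 0.005 m), for 0.3 s.
2. the handle has been pumped down and the saddle has raised the lift pad (value of joint pump_handle above 0.26 rad and height (world z) of lift_pad above 0.046 m and contact force between jack and engine above 8 N), for 0.3 s.
At the end, for the whole second after the job is handed in: Fingers still press the handle (over 3 N) past 0.26 of 0.30 rad; the saddle carries the pad (over 8 N, within 15 mm of centre, 46 mm or higher); both front feet over 6 mm up; jack flat on the counter; engine still, untouched by the robot, rear feet within 15 mm of their place (all of step 2 and horizontal distance between jack_saddle and lift_pad below 0.015 m and height (world z) of each of front_foot_left, front_foot_right above 0.006 m and contact force between the fingers and jack above 3 N and contact force between each of the arm, the fingers and engine below 0.5 N and angle between jack's own z axis and vertical below 0.06 rad and height (world z) of jack below 0.005 m and linear speed of engine below 0.02 m/s and distance of rear_feet from where it was at the start of the episode below 0.015 m); the arm keeps its last pose, push and grip.
It fails at once if the engine is pushed or lifted by the robot itself (contact force between any of the arm, the fingers and engine above 3 N).
It fails at once if the engine is shoved along the counter (rear feet more than 20 mm from their place) (distance of rear_feet from where it was at the start of the episode above 0.02 m).
It fails at once if a bystander on the counter is disturbed (moved more than 15 mm) (distance of any of camshaft, crankshaft, piston, carb_float, wrench, oil_bottle from where it was at the start of the episode above 0.015 m).
It also fails if it takes over 46 s, if anything falls off the work surface, if the arm or the gripper's body presses on something with over 40 N, if the wrist force passes 120 N, or if a joint passes its speed limit or range.

### The arm

A 6-joint arm with a two-finger parallel gripper is mounted at the origin on the work surface. World frame = base frame: x ahead of the robot, y to its left, z up, the work surface at z = 0. Lengths are in m, angles in rad, forces in N, time in s.
With the tool pointing down it reaches from about 0.225 to 0.725 m from the base axis. Payload 3.1 kg.
Tool frame: the origin (TCP) lies at the very end of the fingers, on their centre line; the grasp point (between the pads) lies 19 mm behind it; z points along the fingers, y is the line along which they close (so a half turn about z gives the same grasp; the last joint's range is limited). The gripper opens to 85 mm and grips with 20 to 120 N. Pads are 22 mm wide; open, the fingers measure 114 mm over their backs; the gripper's body (76 mm by 85 mm) begins 54 mm behind the grasp point. The pads swing forward as they close: fully open they stand 13 mm farther back than shut.
Start: joints at [0.983, 0.048, 0.099, 1.622, 0, 1.443], TCP at [0.233, 0.47, 0.231] pointing down, gripper open.
Joint ranges: [-2.91, 2.91], [-0.99, 1.94], [-1.21, 1.42], [-2.12, 2.29], [-1.49, 1.47], [-3.14, 3.14]. Speed limits (rad/s): [2.79, 2.79, 3.14, 3.14, 3.14, 3.14].

### API

Orientations are given as a rotation vector (axis times angle).
In Python, from bench import observe, grab_frame, camera_model, finish_job gives the robot as it stands.
- The arm moves only by the shell command python3 -m pendant 'ROWS' [OPENING] [FORCE]. ROWS is JSON, a list of rows, each a list of 4 numbers: the shift along the tool's x, y, z as a fraction of full scale, then the turn about the tool's z as a fraction of full scale. A call has 1 to 8 rows; each row shifts and turns the commanded pose from where the row before left it, along the tool's axes as they then stand; what a row does not reach is not made up. Full scale, the value 1, is 200 mm for a shift and pi/2 rad for a turn. A row lasts 1/8 s, in which the tool goes at most 62.5 mm and 10.7 degrees, less where a joint would pass 70% of its speed; a pose out of reach is approached as far as the arm can. A call with a number of a shift or a turn outside -1 to 1 is refused whole. A call with a gripper value outside its range is refused whole. OPENING is the closure in counts, from 0 (fully open) to 255 (shut), set as the call begins (- or left out, the last holds). The fingers move at their own pace and stop on an object; FORCE is the grip in N (left out, the last holds). Time passes only in rows, so rows that do not move let the fingers close. It gives the time, the measured TCP pose, the force, the opening and the grip force at its end, in the units of the state.
- observe(): the state, without advancing time (a new reading comes with each control period).
- grab_frame(name): name is "side" or "top"; returns the picture (420x560x3 uint8, blue, green, red); there is no depth.
- camera_model(name): a dict with "camera_matrix" (3x3 intrinsics, pixels), "R" (3x3) and "t" (3): a world point X has camera coordinates R X + t. Camera axes: x right, y down, z forward; pixel columns grow to the right and rows downward; lengths in m; the calibration is good to about 2 mm. A picture is of the moment at which its call begins. camera_model takes no time and is no camera call.
- finish_job(): hands the job in; it is judged then, once.
The state is a dict: "time": time; "q": joint angles; "qd": joint speeds; "effort": joint torques, N m; "eef_pos": TCP position; "orientation": TCP orientation; "wrist_force": force on the tool from outside, world axes, zero at the start; "moment": the same for the moment, N m; "opening": finger opening in m; "grasp_force": force on a finger pad.
Only numpy, scipy, OpenCV 4.12 (cv2) and the standard library are available. Lean on these libraries where they do the work, as an engineer would, in place of code of your own. Each camera call takes 0.05 s, during which the arm holds its last target. There are 200 camera calls.

## Working session

There is one attempt and no reset: what is moved stays moved. The work goes in short steps, Python scripts to look and compute and a shell command to move; the robot and the scene stay as the last step left them, time stands still between calls to the robot, and variables do not carry over. Pictures are saved under pics/ and viewed, at most 10 in all, crops included, and the job is handed in when it is done.

```bash
ls; mkdir -p pics; python3 - <<'E'
from bench import *
import cv2
for n in("side","top"):
    cv2.imwrite(f"pics/{n}0.png",grab_frame(n)); m=camera_model(n); print(n,m)
print(observe())
E
```

```text
pics
side {'camera_matrix': array([[446.45548139,   0.        , 283.83003091],
       [  0.        , 446.45548139, 204.1747081 ],
       [  0.        ,   0.        ,   1.        ]]), 'R': array([[ 0.81217032, -0.58318776, -0.0164747 ],
       [-0.3889493 , -0.52018689, -0.76034468],
       [ 0.43485379,  0.6239372 , -0.64931083]]), 't': array([-0.50614914,  0.31314615,  1.43976505])}
top {'camera_matrix': array([[532.17552007,   0.        , 281.69027121],
       [  0.        , 532.17552007, 215.39265018],
       [  0.        ,   0.        ,   1.        ]]), 'R': array([[-0.02686913, -0.99962149,  0.00590995],
       [-0.99215644,  0.02594553, -0.1222801 ],
       [ 0.12208048, -0.00914916, -0.99247803]]), 't': array([-0.00845316,  0.6093246 ,  1.57253722])}
{'time': 0.1, 'q': array([9.83205551e-01, 4.86988715e-02, 9.77691546e-02, 1.62199638e+00,
       1.55136176e-05, 1.44302534e+00]), 'qd': array([ 4.90530808e-05,  2.48986972e-04,  3.49755191e-03, -7.96060134e-04,
       -9.79223583e-04, -6.53059174e-04]), 'effort': array([ 2.06279750e-03, -3.39851868e+01,  3.20935428e+01,  1.58858736e-02,
       -1.31543643e-04, -2.21897926e-05]), 'eef_pos': array([0.23267787, 0.4700175 , 0.23023001]), 'orientation': array([-0.71576333, -3.05818603,  0.00312442]), 'wrist_force': array([-0.30676915, -0.50405591, -0.34623019]), 'moment': array([-0.03091277, -0.02527696,  0.02907577]), 'grasp_force': 0.0, 'opening': 0.08541254518757169}
```

View pics/top0.png

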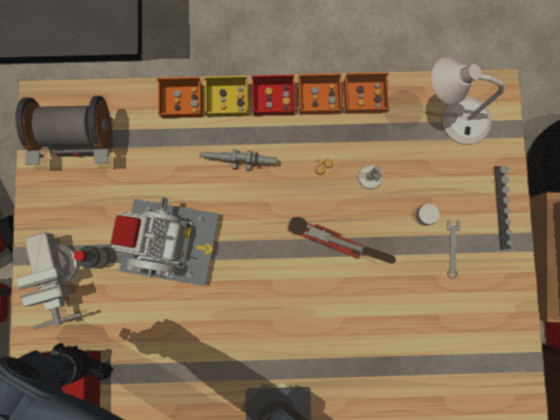

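View pics/side0.png

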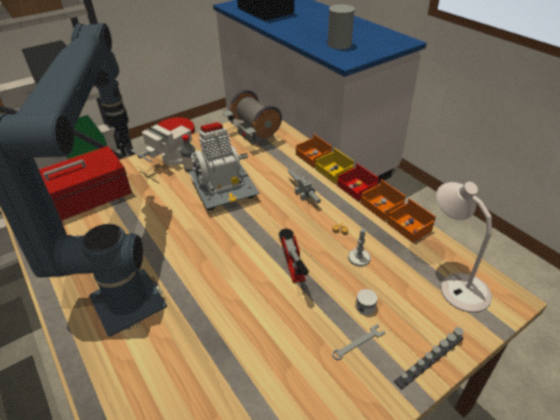

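Top view: engine near (170,245) with the yellow arrow at about (205,249) pointing right; jack from its saddle at (298,227) to the grip at (390,258). The side view shows the same, with a yellow mark at (233,198) and the jack at (293,255). Next I'll measure with masks and view a zoomed crop.

```bash
cat > h.py <<'E'
from bench import *
import cv2, numpy as np
def ray(n,uv):
    m=camera_model(n); R,t,K=np.array(m["R"]),np.array(m["t"]),np.array(m["camera_matrix"])
    return -R.T@t, R.T@np.linalg.solve(K,[uv[0],uv[1],1.])
def onz(n,uv,z):
    c,d=ray(n,uv); return (c+d*(z-c[2])/d[2])[:2]
def tri(a,b):  # top uv, side uv
    (c1,d1),(c2,d2)=ray("top",a),ray("side",b)
    s=np.linalg.lstsq(np.c_[d1,-d2],c2-c1,rcond=None)[0]
    return (c1+d1*s[0]+c2+d2*s[1])/2, np.linalg.norm(c1+d1*s[0]-c2-d2*s[1])
def blobs(mask,amin):
    n,l,s,c=cv2.connectedComponentsWithStats(mask.astype(np.uint8))
    return [(l==i,s[i],c[i]) for i in range(1,n) if s[i][4]>=amin]
def masks(im):
    h=cv2.cvtColor(im,cv2.COLOR_BGR2HSV).astype(int); H,S,V=h[...,0],h[...,1],h[...,2]
    return dict(red=((H<8)|(H>172))&(S>130)&(V>60), yel=(abs(H-25)<5)&(S>190)&(V>120), dark=(V<70))
def crop(im,x0,y0,x1,y1,k): return cv2.resize(im[y0:y1,x0:x1],None,fx=k,fy=k,interpolation=cv2.INTER_CUBIC)
E
python3 - <<'E'
from h import *
t=cv2.imread("pics/top0.png"); s=cv2.imread("pics/side0.png")
a=crop(t,110,190,240,300,3.0); b=crop(t,280,210,400,270,3.0)
c=crop(s,180,130,270,215,3.0); d=crop(s,270,220,320,295,3.5)
o=np.zeros((600,790,3),np.uint8)
for im,x,y in((a,0,0),(b,395,0),(c,0,335),(d,395,335)):
    o[y:y+im.shape[0],x:x+im.shape[1]]=im[:600-y,:790-x]
cv2.imwrite("pics/z0.png",o)
for n,im,roi in(("top",t,(110,190,410,300)),("side",s,(180,130,330,300))):
    for k,m in masks(im).items():
        q=np.zeros_like(m); q[roi[1]:roi[3],roi[0]:roi[2]]=m[roi[1]:roi[3],roi[0]:roi[2]]
        for _,st,ce in blobs(q,12): print(n,k,st,ce.round(1))
E
```

```text
top red [111 216  29  31 693] [125.3 231. ]
top red [316 225  47  21  97] [338.  235.2]
top red [301 234  59  24 235] [334.8 246.4]
top dark [173 207  11  13  49] [176.1 212.4]
top dark [290 218  17  16 207] [297.6 225.4]
top dark [186 223   9  37 131] [190.1 239.8]
top dark [175 226   9  35 104] [179.8 243.1]
top dark [363 247  32  15 207] [378.2 254.4]
top dark [110 248   6  14  67] [112.1 255.4]
top dark [174 266  13   9  71] [180.1 270.7]
side red [182 134   7   7  40] [185.3 137.1]
side red [281 237  24  45 264] [291.6 264.8]
side red [293 236   6  19  36] [295.8 244.6]
side yel [317 163  13  11  58] [324.9 167. ]
side dark [239 130   4   4  14] [240.5 131.3]
side dark [244 130  31  18 265] [259.9 138.2]
side dark [182 141  11  16  93] [187.1 148.9]
side dark [194 163   7  13  41] [196.8 169.5]
side dark [297 182  16  17  87] [304.  190.5]
side dark [200 184   9  11  55] [204.3 188.3]
side dark [247 195   7   4  18] [250.4 196.7]
side dark [223 202  16   8  88] [230.9 205.4]
side dark [207 207   8   4  23] [210.7 208.6]
side dark [280 229  13  10  97] [286.  233.8]
side dark [294 260  14  19 156] [299.8 268.5]
side dark [300 281   9  13  47] [303.9 286.9]
```

View pics/z0.png

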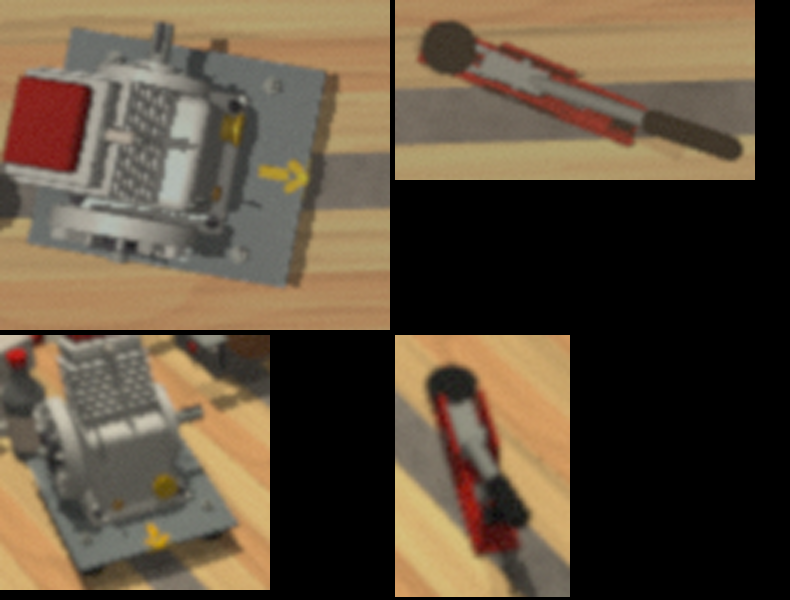

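The crop shows plate front corners at top pixels (219.3,214.3) and (207.3,285.7), rear corners at (134.3,199.3) and (119.3,270.7), and the arrow tip at (213,249.3). The saddle is at (297.6,225.4) and the grip at (378.2,254.4).

```bash
python3 - <<'E'
from h import *
P=np.array([onz("top",u,.046) for u in((219.3,214.3),(207.3,285.7),(134.3,199.3),(119.3,270.7))])
fm=(P[0]+P[1])/2; rm=(P[2]+P[3])/2
print(P.round(4), "front len",np.linalg.norm(P[0]-P[1]),"side",np.linalg.norm(fm-rm))
u=(fm-rm); u/=np.linalg.norm(u); e=P[1]-P[0]; v=np.array([-e[1],e[0]]);v/=np.linalg.norm(v); v*=np.sign(v@u)
print("front dir",u,np.degrees(np.arctan2(u[1],u[0])),"edge normal",np.degrees(np.arctan2(v[1],v[0])))
tip=onz("top",(213,249.3),.046);print("arrow tip",tip, "fm",fm)
pad=fm-.018*u; pad2=P.mean(0)+.112*u
print("pad",pad,pad2)
S=onz("top",(297.6,225.4),.028); G=onz("top",(378.2,254.4),.122)
j=S-G;L=np.linalg.norm(j);j/=L
print("saddle",S,"grip",G,"L",L,"(253) dir",j,np.degrees(np.arctan2(j[1],j[0])))
m=camera_model("side")
print("side tri grip",tri((378.2,254.4),(301,272)),"frame",S-.091*j)
E
```

```text
[[0.616  0.163 ]
 [0.4041 0.2011]
 [0.6683 0.4184]
 [0.4552 0.4614]] front len 0.21535827771541713 side 0.26298352293238286
front dir [-0.19659544 -0.98048469] -101.33794002703738 edge normal -100.1996914776637
arrow tip [0.51130494 0.18307199] fm [0.51006909 0.18204381]
pad [0.5136078  0.19969254] [0.51390108 0.20115519]
saddle [ 0.57817536 -0.07216118] grip [ 0.47963462 -0.29506002] L 0.2437091890862848 (253) dir [0.40433739 0.9146099 ] 66.15038848598554
side tri grip (array([ 0.47902747, -0.2995347 ,  0.09228262]), np.float64(0.004427876852986677)) frame [ 0.54138066 -0.15539068]
```

```bash
cat >> h.py <<'E'
from scipy.spatial.transform import Rotation as Ro
def plan(xyz,yaw_deg):
    "rows units: turn first (total), then shift along the turned axes; tool x along +-yaw"
    o=observe(); R=Ro.from_rotvec(o["orientation"]).as_matrix(); d=np.array([np.cos(np.radians(yaw_deg)),np.sin(np.radians(yaw_deg)),0])
    b=R.T@d; a=np.arctan2(b[1],b[0]); a=(a+np.pi/2)%np.pi-np.pi/2
    R2=R@Ro.from_rotvec([0,0,a]).as_matrix(); sh=R2.T@(np.array(xyz)-o["eef_pos"])
    print("t",round(o["time"],2),"pos",np.array(o["eef_pos"]).round(4),"toolx yaw",round(np.degrees(np.arctan2(R[1,0],R[0,0])),2),"tilt",round(np.degrees(np.arccos(-R[2,2])),2),"q",np.round(o["q"],2),"F",np.round(o["wrist_force"],1),"open",round(o["opening"],4),"gf",o["grasp_force"])
    print(" turn deg",round(np.degrees(a),2),"frac",round(a/(np.pi/2),3)," shift frac",(sh/.2).round(4))
E
python3 - <<'E'
from h import *
m=onz("top",(336.4,240.8),.05);S=np.array([.5782,-.0722]);d=S-m
print("red mid",m,"axis from saddle",np.degrees(np.arctan2(d[1],d[0])),np.linalg.norm(d))
plan([.541,-.155,.15],66.0)
E
```

```text
red mid [ 0.52666446 -0.18572494] axis from saddle 65.58395503074728 0.12467487327527767
t 0.1 pos [0.2327 0.47   0.2302] toolx yaw 153.65 tilt 0.12 q [0.98 0.05 0.1  1.62 0.   1.44] F [-0.3 -0.5 -0.3] open 0.0854 gf 0.0
 turn deg 87.65 frac 0.974  shift frac [-2.227   2.6796  0.4048]
```

```bash
python3 -m pendant '[[-0.133,-0.227,0,0],[-0.133,-0.227,0,0],[-0.133,-0.227,0,0],[-0.133,-0.227,0,0],[-0.133,-0.227,0,0],[-0.133,-0.227,0,0],[-0.133,-0.227,0,0],[-0.133,-0.227,0,0]]' 0 40
python3 -m pendant '[[0,0,0,0.115],[0,0,0,0.115],[0,0,0,0.115],[0,0,0,0.115],[0,0,0,0.115],[0,0,0,0.115],[0,0,0,0.115],[0,0,0,0.115]]'
python3 - <<'E'
from h import *
plan([.541,-.155,.15],66.0)
E
```

```text
time: 1.1
eef_pos: [0.2622, 0.0491, 0.231]
orientation: [0.714, 3.059, 0.0]
wrist_force: [0.2, -0.1, -0.4]
opening: 0.0855
grasp_force: 0.0
time: 2.1
eef_pos: [0.2622, 0.0506, 0.2309]
orientation: [-2.565, -1.813, 0.001]
wrist_force: [1.0, -0.4, -0.5]
opening: 0.0855
grasp_force: 0.0
t 2.1 pos [0.2622 0.0506 0.2309] toolx yaw 70.52 tilt 0.05 q [-0.06 -0.63 -0.43  1.77 -0.    1.85] F [ 1.  -0.4 -0.5] open 0.0855 gf 0.0
 turn deg 4.52 frac 0.05  shift frac [-0.3719  1.6918  0.4031]
```

```bash
python3 -m pendant '[[0,0,0,0.05],[-0.053,0.242,0.057,0],[-0.053,0.242,0.057,0],[-0.053,0.242,0.057,0],[-0.053,0.242,0.057,0],[-0.053,0.242,0.057,0],[-0.053,0.242,0.057,0],[-0.053,0.242,0.057,0]]'
python3 -m pendant '[[0,0,0,0],[0,0,0,0]]'
python3 - <<'E'
from h import *
plan([.541,-.155,.021],66.0)
t=grab_frame("top"); s=grab_frame("side")
o=np.zeros((420,790,3),np.uint8)
for im,x in((crop(t,270,190,400,290,3.0),0),(crop(s,240,190,340,310,3.4),400)): o[:im.shape[0],x:x+im.shape[1]]=im
cv2.imwrite("pics/z1.png",o)
E
```

```text
time: 3.1
eef_pos: [0.544, -0.1542, 0.1503]
orientation: [-2.629, -1.718, 0.001]
wrist_force: [-0.3, 0.3, 0.7]
opening: 0.0855
grasp_force: 0.0
time: 3.35
eef_pos: [0.5423, -0.1529, 0.1507]
orientation: [-2.628, -1.718, 0.002]
wrist_force: [-0.6, -0.5, 0.4]
opening: 0.0855
grasp_force: 0.0
t 3.35 pos [ 0.5423 -0.1529  0.1507] toolx yaw 66.35 tilt 0.15 q [-0.39  0.15  0.05  1.47  0.    1.59] F [-0.6 -0.5  0.4] open 0.0855 gf 0.0
 turn deg 0.35 frac 0.004  shift frac [-1.230e-02  1.000e-04  6.483e-01]
```

View pics/z1.png

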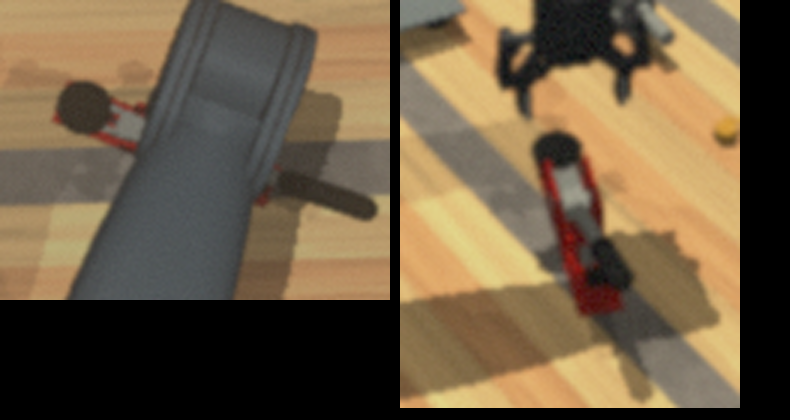

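The fingers straddle the frame: the tips sit at crop (525,105) and (622,95), either side of the jack line. Going down and closing.

```bash
python3 -m pendant '[[-0.012,0,0.13,0],[0,0,0.13,0],[0,0,0.13,0],[0,0,0.13,0],[0,0,0.12,0],[0,0,0,0]]'
python3 -m pendant '[[0,0,0,0],[0,0,0,0],[0,0,0,0],[0,0,0,0],[0,0,0,0],[0,0,0,0]]' 255 50
python3 - <<'E'
from h import *
plan([.467,-.047,.021],79.0)
E
```

```text
time: 4.2
eef_pos: [0.54, -0.1541, 0.0225]
orientation: [-2.626, -1.719, 0.003]
wrist_force: [0.1, 0.7, 0.2]
opening: 0.0857
grasp_force: 0.0
time: 4.95
eef_pos: [0.5423, -0.1554, 0.0257]
orientation: [2.629, 1.719, 0.001]
wrist_force: [-2.6, 1.5, 5.9]
opening: 0.0457
grasp_force: 56.2
t 4.95 pos [ 0.5423 -0.1554  0.0257] toolx yaw 66.37 tilt 0.04 q [-0.4   0.2  -0.14  1.22  0.    1.59] F [-2.6  1.5  5.9] open 0.0457 gf 56.18098855018616
 turn deg -12.63 frac -0.14  shift frac [ 0.4603 -0.4732  0.023 ]
```

```bash
python3 -m pendant '[[0,0,-0.02,0],[0,0,0,-0.05],[0,0,0,-0.05],[0,0,0,-0.04],[0,0,0,0]]'
python3 -m pendant '[[0.066,-0.068,0,0],[0.066,-0.068,0,0],[0.066,-0.068,0,0],[0.066,-0.068,0,0],[0.066,-0.068,0,0],[0.066,-0.068,0,0],[0.066,-0.068,0,0],[0,0,0,0]]'
python3 - <<'E'
from h import *
t=grab_frame("top"); s=grab_frame("side"); plan([.497,.111,.025],79.0)
for n,im,roi in(("top",t,(225,190,420,300)),("side",s,(200,180,340,310))):
    for k in("red","dark"):
        m=masks(im)[k]; q=np.zeros_like(m); q[roi[1]:roi[3],roi[0]:roi[2]]=m[roi[1]:roi[3],roi[0]:roi[2]]
        for _,st,ce in blobs(q,15): print(n,k,st,ce.round(1),onz(n,ce,.028).round(4))
o=np.zeros((420,790,3),np.uint8)
for im,x in((crop(t,190,190,330,300,2.8),0),(crop(s,200,160,320,300,3.0),400)): o[:im.shape[0],x:x+im.shape[1]]=im
cv2.imwrite("pics/z2.png",o)
E
```

```text
time: 5.58
eef_pos: [0.5409, -0.155, 0.0258]
orientation: [-2.423, -1.995, 0.002]
wrist_force: [-0.3, -0.9, -9.0]
opening: 0.0456
grasp_force: 54.5
time: 6.58
eef_pos: [0.4648, -0.0449, 0.0272]
orientation: [-2.422, -1.999, 0.001]
wrist_force: [0.1, -0.6, -9.1]
opening: 0.0457
grasp_force: 54.6
t 6.67 pos [ 0.4666 -0.0464  0.0278] toolx yaw 78.99 tilt 0.08 q [-0.24 -0.04 -0.4   1.21 -0.    1.52] F [ 0.6  0.  -8.8] open 0.0453 gf 54.55160915851593
 turn deg -0.01 frac -0.0  shift frac [ 0.8014 -0.001   0.0134]
top red [314 261  14   4  28] [320.4 262.7] [ 0.4636 -0.1373]
top red [311 270  16   7  57] [318.  272.9] [ 0.4333 -0.1291]
top dark [287 238  29  12  71] [303.5 242. ] [ 0.5272 -0.0885]
top dark [252 250  18  17 240] [260.4 257.7] [0.4834 0.0429]
top dark [328 266  33  10 214] [343.6 270.5] [ 0.4383 -0.2064]
top dark [298 271   8  29  98] [301.7 288.3] [ 0.3886 -0.0785]
top dark [319 270   7   3  18] [321.9 271.1] [ 0.4384 -0.1409]
top dark [264 276  12  24  53] [269.6 286.4] [0.3969 0.0173]
side red [257 228   8  16  49] [260.6 235.3] [ 0.4989 -0.0289]
side red [251 241  24  30 234] [261.4 257.2] [ 0.4419 -0.1208]
side dark [ 238  180   35   64 1197] [252.5 208.9] [0.5543 0.1117]
side dark [200 185   9   7  43] [203.9 187.8] [0.4649 0.3429]
side dark [300 185  13  13  51] [305.1 191.2] [0.7843 0.0759]
side dark [223 202  16   7  75] [230.6 205.1] [0.4974 0.1818]
side dark [207 207   8   4  19] [210.6 208.6] [0.4242 0.2105]
side dark [254 238   9   5  15] [258.3 239.5] [ 0.4805 -0.042 ]
side dark [260 247  22  17 213] [270.9 255.1] [ 0.4737 -0.1321]
```

View pics/z2.png

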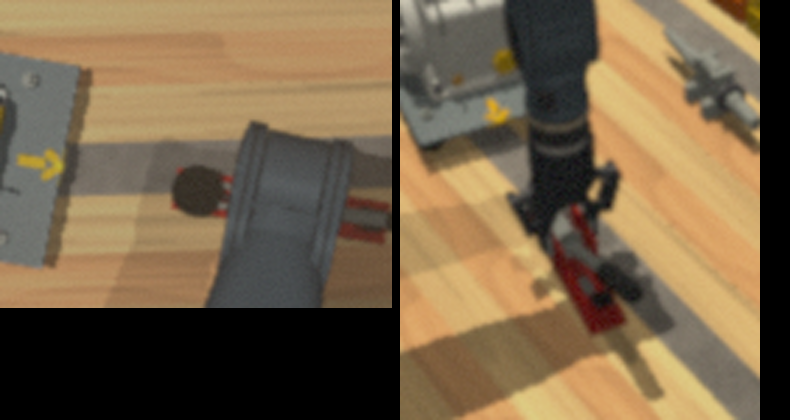

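The saddle is at top pixel (260.4,257.7), i.e. (0.483,0.043). The jack hangs just clear of the counter (−9 N), aligned at 79°. The pad is 0.160 m ahead along the tool x axis.

```bash
python3 -m pendant '[[0.1,0,0,0],[0.1,0,0,0],[0.1,0,0,0],[0.1,0,0,0],[0.1,0,0,0],[0.1,0,0,0],[0.1,0,0,0],[0.1,0,0,0]]'
python3 -m pendant '[[0,0,0,0],[0,0,0.005,0],[0,0,0.005,0],[0,0,0,0]]'
python3 - <<'E'
from h import *
t=grab_frame("top"); s=grab_frame("side"); plan([.497,.111,.0257],79.0)
o=np.zeros((450,790,3),np.uint8)
for im,x in((crop(t,100,190,240,330,2.8),0),(crop(s,180,130,300,270,3.0),400)): o[:im.shape[0],x:x+im.shape[1]]=im
cv2.imwrite("pics/z3.png",o)
for i in (t,):
    m=masks(i)["red"]
    for _,st,ce in blobs(m,15):
        if 200<ce[0]<400 and 200<ce[1]<330: print(st,ce,onz("top",ce,.05))
E
```

```text
time: 7.68
eef_pos: [0.498, 0.1107, 0.0277]
orientation: [2.425, 1.996, 0.001]
wrist_force: [0.5, 0.1, -9.0]
opening: 0.0452
grasp_force: 54.6
time: 8.18
eef_pos: [0.4972, 0.1098, 0.0257]
orientation: [2.425, 1.996, -0.0]
wrist_force: [0.1, -0.1, -7.2]
opening: 0.0455
grasp_force: 54.9
t 8.28 pos [0.4972 0.1099 0.0257] toolx yaw 78.91 tilt 0.03 q [ 0.09  0.07 -0.3   1.21 -0.    1.85] F [-0.8 -0.8 -7.4] open 0.0453 gf 54.85459864139557
 turn deg -0.09 frac -0.001  shift frac [ 0.0052 -0.0021 -0.0002]
[248 248  30   8  92] [261.0326087  251.83695652] [0.49972084 0.03989982]
[246 259  30   8 116] [260.19827586 262.32758621] [0.46868004 0.04306351]
```

View pics/z3.png

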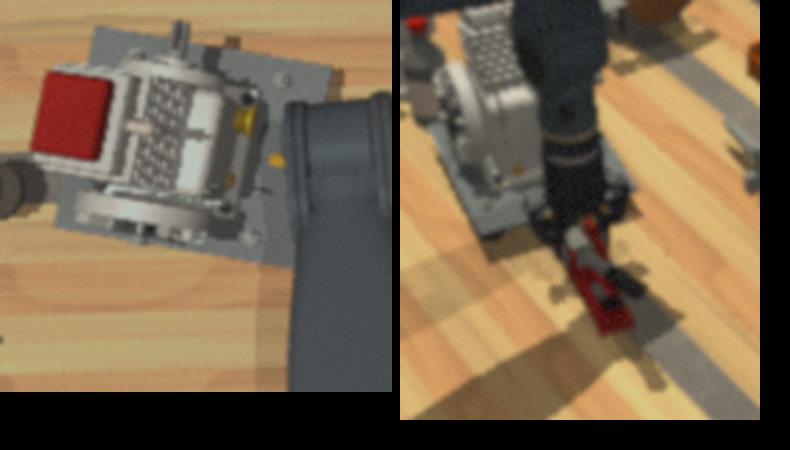

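The jack is in under the plate edge, straight; the top view shows only the arm over the front edge near (290,160) of the crop, with the engine unmoved. Set down, release, rise and go back along the handle.

```bash
python3 -m pendant '[[0,0,0.008,0],[0,0,0.004,0],[0,0,0,0]]'
python3 -m pendant '[[0,0,0,0],[0,0,0,0],[0,0,0,0],[0,0,0,0],[0,0,0,0]]' 0
python3 -m pendant '[[0,0,-0.1,0],[0,0,-0.2,0],[0,0,-0.2,0],[0,0,-0.25,0],[-0.2,0,0,0],[-0.2,0,0,0],[-0.2,0,0,0],[-0.21,0,0,0]]'
python3 -m pendant '[[0,0,0,0]]'
python3 - <<'E'
from h import *
t=grab_frame("top"); s=grab_frame("side"); plan([.466,-.049,.099],79.0)
o=np.zeros((450,790,3),np.uint8)
for im,x in((crop(t,170,190,310,330,2.8),0),(crop(s,180,130,300,270,3.0),400)): o[:im.shape[0],x:x+im.shape[1]]=im
cv2.imwrite("pics/z4.png",o)
for n,im,roi in(("top",t,(200,210,340,300)),("side",s,(200,180,320,290))):
    for k in("red","dark"):
        m=masks(im)[k]; q=np.zeros_like(m); q[roi[1]:roi[3],roi[0]:roi[2]]=m[roi[1]:roi[3],roi[0]:roi[2]]
        for _,st,ce in blobs(q,15): print(n,k,st,ce.round(1),onz(n,ce,.05).round(4))
E
```

```text
time: 8.65
eef_pos: [0.4973, 0.1099, 0.0256]
orientation: [2.424, 1.996, -0.0]
wrist_force: [-5.4, -3.6, 5.8]
opening: 0.0451
grasp_force: 56.3
time: 9.28
eef_pos: [0.4971, 0.1105, 0.023]
orientation: [-2.425, -1.997, -0.0]
wrist_force: [-0.7, 0.8, -0.5]
opening: 0.0854
grasp_force: 0.0
time: 10.28
eef_pos: [0.4658, -0.0496, 0.1731]
orientation: [2.424, 1.998, 0.0]
wrist_force: [0.5, -0.7, -0.0]
opening: 0.0853
grasp_force: 0.0
time: 10.4
eef_pos: [0.4656, -0.0507, 0.173]
orientation: [2.429, 1.992, -0.001]
wrist_force: [0.1, 1.3, 0.3]
opening: 0.0854
grasp_force: 0.0
t 10.5 pos [ 0.466  -0.0486  0.173 ] toolx yaw 78.89 tilt 0.04 q [-0.25 -0.1  -0.17  1.51  0.    1.52] F [ 0.3 -0.2 -1.1] open 0.0854 gf 0.0
 turn deg -0.11 frac -0.001  shift frac [-0.0021  0.0005  0.3702]
top red [217 244  57  11 176] [247.2 249. ] [0.5092 0.081 ]
top red [214 255  58  12 194] [247.9 260.5] [0.4751 0.0795]
top dark [311 235  12  16  42] [316.1 239. ] [ 0.5335 -0.1253]
top dark [211 241   8  17  61] [214.5 249.5] [0.5105 0.1782]
top dark [282 257   6  10  21] [283.7 263. ] [ 0.4648 -0.0265]
top dark [305 257   7  16  27] [308.7 265.9] [ 0.4543 -0.1005]
top dark [266 277   9  23  45] [270.3 288.7] [0.3902 0.0149]
top dark [304 284   8  16  57] [307.9 293.3] [ 0.374  -0.0954]
side red [242 203   6  12  25] [244.2 207.9] [0.5194 0.1131]
side red [229 204  28  37 260] [243.2 224.9] [0.4661 0.0345]
side dark [223 180  51  33 728] [248.6 192.5] [0.5829 0.1826]
side dark [200 185   9   8  45] [204. 188.] [0.4539 0.315 ]
side dark [300 184  13  14  48] [305.1 191. ] [0.7678 0.0552]
side dark [207 207   8   4  19] [210.4 208.6] [0.4135 0.1874]
side dark [248 219  13  11  70] [254.2 223.9] [0.5016 0.0151]
side dark [245 225   9  10  40] [249.6 230.3] [ 0.4698 -0.0036]
```

View pics/z4.png

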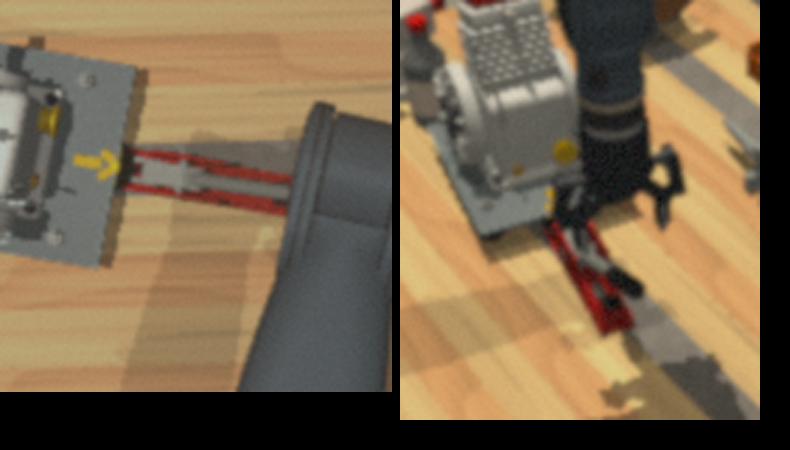

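The jack lies aligned with the arrow, its nose under the plate: side plates at top rows 249 and 260, and a dark saddle rim at (214,249). The fingers straddle the black grip. Going down and gripping the handle.

```bash
python3 -m pendant '[[0,0,0.09,0],[0,0,0.09,0],[0,0,0.09,0],[0,0,0.09,0],[0,0,0.01,0],[0,0,0,0]]'
python3 -m pendant '[[0,0,0,0],[0,0,0,0],[0,0,0,0],[0,0,0,0],[0,0,0,0],[0,0,0,0],[0,0,0,0]]' 255 60
python3 - <<'E'
from h import *
plan([.4624,-.0664,.044],79.0)
E
```

```text
time: 11.25
eef_pos: [0.466, -0.0485, 0.099]
orientation: [-2.425, -1.997, 0.0]
wrist_force: [0.1, -0.2, 0.6]
opening: 0.0854
grasp_force: 0.0
time: 12.12
eef_pos: [0.4661, -0.0487, 0.0994]
orientation: [2.425, 1.997, -0.0]
wrist_force: [-2.2, -1.0, 2.9]
opening: 0.0223
grasp_force: 58.5
t 12.12 pos [ 0.4661 -0.0487  0.0994] toolx yaw 78.95 tilt 0.03 q [-0.25 -0.09 -0.3   1.36 -0.    1.52] F [-2.2 -1.   2.9] open 0.0223 gf 58.50577354431152
 turn deg -0.05 frac -0.001  shift frac [-0.0901 -0.0013  0.2772]
```

```bash
python3 -m pendant '[[-0.011,0,0.022,0],[-0.0105,0,0.022,0],[-0.0095,0,0.0225,0],[-0.009,0,0.0225,0],[-0.0085,0,0.023,0],[-0.008,0,0.023,0],[0,0,0,0]]'
python3 - <<'E'
from h import *
plan([.4624,-.0664,.044],79.0)
E
```

```text
time: 13.0
eef_pos: [0.464, -0.0594, 0.0746]
orientation: [2.425, 1.997, 0.002]
wrist_force: [-6.5, 1.0, 15.9]
opening: 0.022
grasp_force: 59.9
t 13.0 pos [ 0.464  -0.0594  0.0746] toolx yaw 78.94 tilt 0.08 q [-0.27 -0.08 -0.34  1.31  0.    1.49] F [-6.5  1.  15.9] open 0.022 gf 59.936798214912415
 turn deg -0.06 frac -0.001  shift frac [-0.0359 -0.0013  0.1528]
```

```bash
python3 -m pendant '[[-0.007,0,0.0235,0],[-0.007,0,0.0235,0],[-0.006,0,0.024,0],[-0.006,0,0.024,0],[-0.0045,0,0.024,0],[-0.0045,0,0.024,0],[0,0,0.015,0],[0,0,0,0]]'
python3 - <<'E'
from h import *
plan([.4624,-.0664,.044],79.0)
t=grab_frame("top"); s=grab_frame("side")
o=np.zeros((450,790,3),np.uint8)
for im,x in((crop(t,170,190,310,330,2.8),0),(crop(s,180,130,300,270,3.0),400)): o[:im.shape[0],x:x+im.shape[1]]=im
cv2.imwrite("pics/z5.png",o)
E
```

```text
time: 14.0
eef_pos: [0.4625, -0.0676, 0.0432]
orientation: [2.424, 1.995, -0.002]
wrist_force: [-7.8, -2.0, 18.1]
opening: 0.0222
grasp_force: 61.5
t 14.0 pos [ 0.4625 -0.0676  0.0432] toolx yaw 78.91 tilt 0.14 q [-0.29 -0.06 -0.38  1.24 -0.    1.48] F [-7.8 -2.  18.1] open 0.0222 gf 61.54691219329834
 turn deg -0.09 frac -0.001  shift frac [ 0.006  -0.0019 -0.0043]
```

View pics/z5.png

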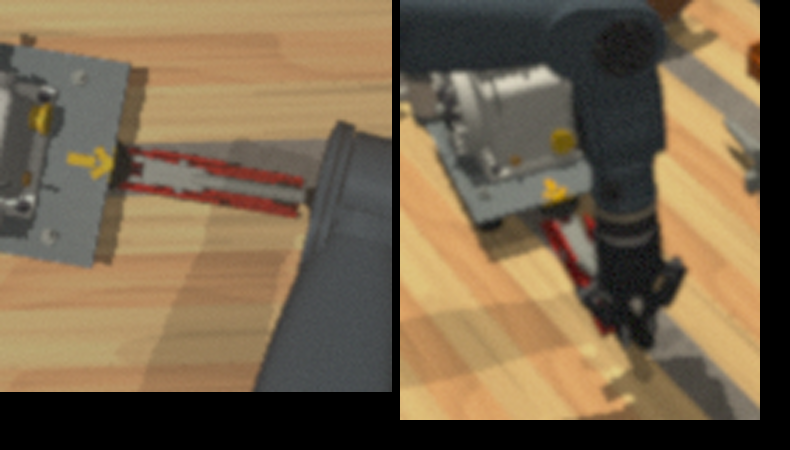

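The engine is raised, with the front edge higher and the arrow now at crop (95,160), and the handle is low. The arrow moved about 3.5 px left; I'll quantify the saddle/pad offset and engine shift.

```bash
python3 - <<'E'
from h import *
a=cv2.imread("pics/z4.png"); t0=cv2.imread("pics/top0.png"); t=grab_frame("top"); cv2.imwrite("pics/top5.png",t)
def yel(im):
    h=cv2.cvtColor(im,cv2.COLOR_BGR2HSV).astype(int); m=(abs(h[...,0]-25)<6)&(h[...,1]>150)&(h[...,2]>110)
    q=np.zeros_like(m); q[235:262,190:222]=m[235:262,190:222]; return q
for im in(t0,t):
    for _,st,ce in blobs(yel(im),5): print("yel",st,ce)
for k in("red","dark"):
    for _,st,ce in blobs(masks(t)[k],12):
        if 170<ce[0]<340 and 200<ce[1]<300: print(k,st,ce.round(1))
# gray profile along the jack axis ahead of saddle, and rear parts of engine (top cover red) shift
for im in(t0,t):
    g=cv2.cvtColor(im,cv2.COLOR_BGR2GRAY)
    # row profile crossing front edge away from jack
    print("edge rows 225,230,270,275:",[ (lambda r: 195+int(np.argmax(np.diff(r[195:230].astype(int)))))(g[y]) for y in(225,230,270,275)])
m=camera_model("top")
# predicted px of arrow tip/front mid & rear corners after pure tip
pr=lambda X: (lambda p:p[:2]/p[2])(np.array(m["camera_matrix"])@(np.array(m["R"])@X+m["t"]))
c=np.array([.5137,.1998]); u=np.array([-.19,-.982]); E=c-.112*u
rot=lambda x,z,th: (98-(98-x)*np.cos(th)+z*np.sin(th), (98-x)*np.sin(th)+z*np.cos(th))
for nm,x in(("front edge",-130),("pad top",-112),("arrow ctr",-109),("rear",130)):
    for th in(0,.072):
        X,Z=rot(x,46,th); P=E-u*X/1000; print(nm,th,pr(np.array([*P,Z/1000])).round(1),Z)
S=np.array([.514,.1992])
for r in(0,.028): print("saddle top z.052 front offset",r,pr(np.array([*(S+u*(r+.003)),.052])).round(1), "z.028",pr(np.array([*(S+u*r),.028])).round(1))
E
```

```text
yel [197 244  16  10  64] [205.46875 248.09375]
yel [203 243   8  10  37] [206.45945946 248.        ]
yel [195 245   9   4  29] [198.89655172 246.65517241]
red [216 243  62  13 193] [249.6 249.5]
red [213 255  63  12 199] [248.4 260.7]
dark [168 206   8  10  40] [171.  210.6]
dark [188 228   4  11  29] [189.5 232.9]
dark [301 239  10   3  12] [305.7 240.1]
dark [209 241  11  17  92] [213.1 249.3]
dark [312 241  14  14  46] [318.8 245.2]
dark [279 257   4   8  19] [280.9 260. ]
dark [312 261   4   8  14] [313.9 265.1]
dark [170 267  11   7  60] [174.5 270.3]
dark [307 277   5   7  16] [309.5 280.1]
dark [271 279  13  25  59] [277.3 289.5]
edge rows 225,230,270,275: [221, 195, 212, 211]
edge rows 225,230,270,275: [221, 219, 212, 211]
front edge 0 [213.3 249.6] 46.0
front edge 0.072 [211.4 249.1] 62.28263975121397
pad top 0 [207.4 248.6] 46.0
pad top 0.072 [205.4 248.1] 60.987759205012146
arrow ctr 0 [206.4 248.5] 46.0
arrow ctr 0.072 [204.4 248. ] 60.771945780645176
rear 0 [127.7 235.4] 46.0
rear 0.072 [126.8 235.3] 43.578809639409855
saddle top z.052 front offset 0 [208.3 248.6] z.028 [208.4 248.9]
saddle top z.052 front offset 0.028 [217.6 250.1] z.028 [217.5 250.4]
```

```bash
python3 - <<'E'
from h import *
t0=cv2.imread("pics/top0.png"); t=cv2.imread("pics/top5.png")
a=crop(t,190,230,290,280,7.5); b=crop(t0,280,210,370,260,7.5)
o=np.zeros((600,760,3),np.uint8)
a=crop(t,190,232,290,272,7.5); b=crop(t0,280,213,380,253,7.5)
o[:300,:750]=a; o[300:,:750]=b
o=cv2.convertScaleAbs(o,alpha=1.8)
cv2.imwrite("pics/z6.png",o)
E
```

```text
(no output)
```

View pics/z6.png

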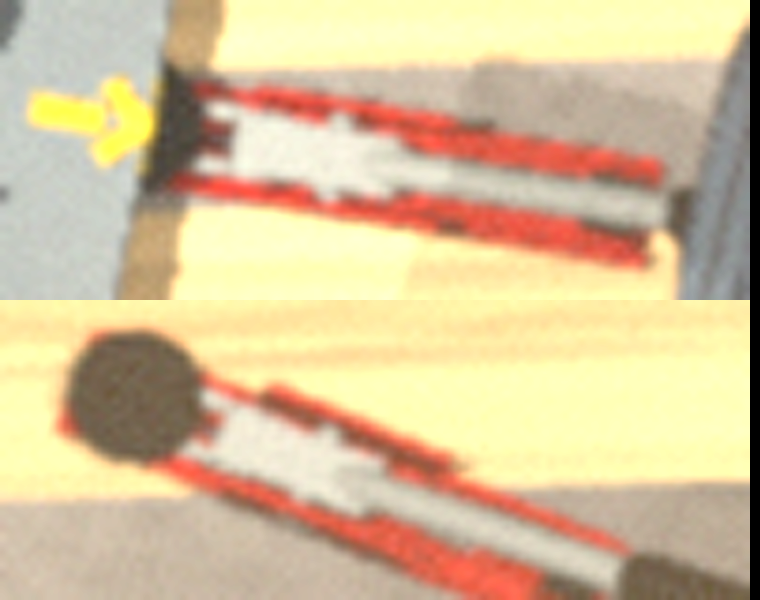

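Arrow shift (−2 px) equals the pure tipping prediction, so the engine hasn't slid. The saddle centre is at about (208.4,248.5) against the pad at about (205.5,248), roughly 7–8 mm off and within 15 mm. One small extra push to confirm the stop, and settle.

```bash
python3 -m pendant '[[0,0,0.012,0],[0,0,0,0],[0,0,0,0],[0,0,0,0],[0,0,0,0],[0,0,0,0]]'
python3 - <<'E'
from h import *
plan([.4624,-.0664,.044],79.0)
E
```

```text
time: 14.9
eef_pos: [0.4626, -0.0678, 0.0418]
orientation: [2.423, 1.995, -0.002]
wrist_force: [-9.7, -2.1, 21.4]
opening: 0.0225
grasp_force: 62.2
t 14.9 pos [ 0.4626 -0.0678  0.0418] toolx yaw 78.92 tilt 0.18 q [-0.29 -0.06 -0.39  1.24 -0.    1.48] F [-9.7 -2.1 21.4] open 0.0225 gf 62.22204029560089
 turn deg -0.08 frac -0.001  shift frac [ 0.0068 -0.0022 -0.0113]
```

```bash
python3 -c "
from bench import *
print(finish_job())"
```

```text
the job is handed in; nothing more can be done
None
```

I handed the job in at about 15 s of the 46 s allowed, with the gripper still holding the handle down at its stop and pressing with about 21 N. The engine is tipped up on the saddle, which I put about 7–8 mm off the pad centre (limit 15 mm), and its arrow moved only as far as tipping accounts for. I did not measure the foot heights directly, and no verdict came back.

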